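Set a positioning slide to its index with the play taken up

TASK

With the handwheel, wind the dish carriage back (clockwise seen from above) past the index clip until it bears on its stop screw with about 15 N at the grip; never turn it with more than 20 N. Then wind it forward again (anticlockwise) until the carriage's pointer stands level with the tip of the index clip, finishing with an anticlockwise movement so that the play in the drive is taken up, and let go of the wheel. Leave the glassware and bottles round the stage where they are.

Things in the scene. Friction and masses are not known exactly. Their poses are not given: they have to be found in the camera images.
- stage: Fixed positioning stage: bare aluminium base plate 124 x 300 mm, 12 mm thick, grey gear housing (67 mm high) under the handwheel. Origin on the worktop under the handwheel's axis; y runs along the carriage's travel from the handwheel towards the stop screw, x across, away from the robot, z up. The aluminium carriage (80 x 70 mm, top 59 mm high, a petri dish fixed on it) slides on two rods.
- wheel_axis (a point): Point on the vertical axis of the handwheel, 135 mm above the worktop (mid-height of its grip). The wheel is a solid steel disc of 114 mm, top face 102 mm above the worktop, hub to 111 mm. Clockwise from above drives the carriage to the stop (+y of the stage), anticlockwise away from it: 4.0 mm of carriage travel per radian.
- handle (a point): Middle of the upright, freely revolving black grip on the handwheel: 18 mm in diameter, 52 mm tall (107 to 159 mm above the worktop), 42 mm from the wheel's axis. It takes about 0.5 N at the grip to turn the wheel within its play, while the carriage stands still, and about 6 N to drive the carriage; the drive stays where it is left.
- dial (a point): Centre of the graduated aluminium collar (62 mm in diameter) on the drive shaft under the wheel, turning with the shaft; z up, x through its long zero line. The wheel has 0.7 rad of play: in mid-play the grip stands over the zero line, with the play taken up anticlockwise 0.35 rad anticlockwise of it, with the play taken up clockwise 0.35 rad clockwise of it.
- carriage_end (a point): Middle of the carriage's end face towards the stop screw; moves with the carriage. Same axes as the stage. It bears on the stop when it reaches stop_face.
- stop_face (a point): Tip of the fixed steel stop screw (11 mm in diameter) in the end block. It is hard: once the carriage bears on it the carriage stands still and the turning force at the grip climbs steeply from the 6 N of driving (over 30 N for each mm that the grip is really moved on). Below about 12 N at the grip it is not surely home; over 20 N strains the drive.
- load_tab (a point): Tab of the dark steel spring coupling between collar and handwheel, 36 mm from the axis. With no load it stands over the collar's zero line (y = 0 in the frame of the dial). The spring is stiff: the tab shifts by only 0.025 mm for each N of turning force at the grip, to -y when the wheel is pushed clockwise.
- pointer (a point): Tip of the small dark steel pointer on the carriage's side towards the robot, 49 mm above the worktop; moves with the carriage.
- index (a point): Tip of the dark steel index clip (18 mm wide) fixed on the scale bar on the robot's side of the stage, facing the pointer; same axes as the stage. They are level when their positions along the stage's y agree. The carriage always starts on the handwheel's side of it; it lies 7 to 15 mm short of where the pointer is when the carriage is on the stop.
- flask_100_c: Conical glass flask, 63 mm wide, 102 mm tall, behind the stage; origin under its centre. Leave alone.
- reagent_amber: Amber reagent bottle, 60 mm wide, 129 mm tall, behind the stage; origin under its centre. Leave alone.
- dropper_amber: Small amber dropper bottle, 28 mm wide, 67 mm tall, in front of the handwheel; origin under its centre. Leave alone.
- weigh_boat: White weighing boat, 48 mm wide, 10 mm high, in front of the stage; origin under its centre. Leave alone.

How it is judged:
On the way:
1. the carriage, wound back past the index, stands on the stop screw and bears on it with about 15 N at the grip (11 N or more) (y of carriage_end in the frame of stop_face above -0.0003 m and y of load_tab in the frame of dial below -0.000275 m), for 0.1 s.
At the end, for the whole second after the job is handed in: The pointer stands within 1.5 mm of the index tip along the travel, and the play is taken up anticlockwise: the grip stands at least 0.25 rad anticlockwise of the collar's zero line (of 0.35 possible). The four bystanders are within 20 mm of where they stood (y of pointer in the frame of index between -0.0015 and 0.0015 m and y of handle in the frame of dial above 0.0104 m and distance of each of flask_100_c, reagent_amber, dropper_amber, weigh_boat from where it was at the start of the episode below 0.02 m); the robot touches nothing.
It fails at once if the wheel is turned with more than about 24 N at the grip (y of load_tab in the frame of dial above 0.0006 m or y of load_tab in the frame of dial below -0.0006 m).
It fails at once if the flask is knocked over (angle between flask_100_c's own z axis and vertical above 0.5 rad).
It fails at once if the reagent bottle is knocked over (angle between reagent_amber's own z axis and vertical above 0.5 rad).
It fails at once if the dropper bottle is knocked over (angle between dropper_amber's own z axis and vertical above 0.5 rad).
It also fails if it takes over 64 s, if anything falls off the work surface, if the arm or the gripper's body presses on something with over 40 N, if the wrist force passes 120 N, or if a joint passes its speed limit or range.

ROBOT

A 7-joint arm with a two-finger parallel gripper is mounted at the origin on the work surface; the furniture and walls round the work are solid. World frame = base frame: x ahead of the robot, y to its left, z up, the work surface at z = 0. Lengths are in m, angles in rad, forces in N, time in s.
With the tool pointing down it reaches from about 0.35 to 0.9 m from the base axis. Payload 19.9 kg.
Tool frame: the origin (TCP) lies on the centre line of the jaws, within the pads' length; the fingertips stand 19 mm ahead of it and the grasp point (between the pads) is the TCP (bot.tips_ahead is the distance from the TCP to the fingertips, in m); y points along the fingers, z is the direction in which the jaws open and shut, and the axes are right-handed (so a half turn about y gives the same grasp; the last joint's range is limited). The gripper opens to 85 mm and grips with 20 to 120 N. Pads are 22 mm wide; open, the fingers measure 114 mm over their backs; the gripper's body (76 mm by 85 mm) begins 54 mm behind the grasp point. The pads swing forward as they close: fully open they stand 13 mm farther back than shut.
Start: joints at [1.234, 0.417, -0.01, 1.614, 0.005, 1.111, -0.053], TCP at [0.182, -0.598, 0.25] pointing down, gripper open.
Joint ranges: [-2.81, 2.81], [-0.39, 2.02], [-1.27, 1.25], [0.06, 2.57], [-1.19, 4.33], [0.19, 2], [-2.82, 2.82]. Speed limits (rad/s): [1.89, 1.89, 2.39, 2.39, 3.01, 3.01, 3.01].

INTERFACE

Orientations are given as a unit quaternion [x, y, z, w].
In Python, from plant import sensors, grab_frame, camera_info, bot, trace gives the robot as it stands. The module is installed in compiled form; this text tells all that it offers.
- The arm moves only by the shell command python3 -m creep 'ROWS' [FORCE]. ROWS is JSON, a list of rows, each an object with "delta_pos": the shift along the tool's x, y, z in m, a list of three; "delta_rot": the turn, a rotation vector about the tool's x, y, z in units of 6 degrees (1.0 is 6 degrees), a list of three; "fingers": the closure in counts, from 0 (fully open) to 255 (shut). A call has 1 to 12 rows; each row is the pose to reach, as a shift and turn from the pose measured when the call began, along the tool's axes at that moment; what a row does not reach only later rows make up. A row lasts 1/8 s, in which the tool goes at most 62.5 mm and 10.7 degrees, less where a joint would pass 70% of its speed; a pose out of reach is approached as far as the arm can. A call with a gripper value outside its range is refused whole. The fingers move at their own pace and stop on an object; FORCE is the grip in N (left out, the last holds). Time passes only in rows, so rows that repeat a pose let the fingers close. It gives the time, the measured TCP pose, the force and the opening at its end, in the units of the state.
- sensors.sense(): the state, without advancing time (a new reading comes with each control period).
- grab_frame(name): name is "scene" or "side" or "wrist"; returns the picture (420x560x3 uint8, red, green, blue); there is no depth.
- camera_info(name): a dict with "fov_y" (degrees; the focal length in pixels is half the picture's height over the tangent of half this angle, whatever the lens; pixels are square), "cx", "cy" (the principal point, pixels), "cam_to_world" (4x4, takes a point from camera to world coordinates). Camera axes: x right, y down, z forward; pixel columns grow to the right and rows downward; lengths in m; the calibration is good to about 2 mm. A picture is of the moment at which its call begins: read the wrist's pose just before it. camera_info takes no time and is no camera call; for the wrist camera it gives the pose at the moment of the call.
- bot.hand_in(): hands the job in, once; it reports no verdict.
Trained networks look in the newest picture that a camera, given by its name, has taken for a name from the list of things; names that differ only in an ending like _2 or _b are one class to them, and where a whole thing is asked for, a point or a joint stands for the part that bears it (a point fixed in the world has none). Each returns a list of dicts, best first, with "score" (0 to 1); they miss things now and then, are a little off and sometimes report something else, mostly with a low value. They report only what shows in the picture. A call takes as long as a camera call.
- trace(camera, query): "region" (420x560 bool, what is visible of it) and "centre" ([row, column] in pixels, amid what is visible of it).
The state is a dict: "clock": time; "joint_positions": joint angles; "qd": joint speeds; "effort": joint torques, N m; "ee_pos": TCP position; "tcp_rot": TCP orientation; "ft_force": force on the tool from outside, world axes, zero at the start; "torque": the same for the moment, N m; "finger_gap": finger opening in m.
Only numpy, scipy, OpenCV 4.12 (cv2) and the standard library are available. Lean on these libraries where they do the work, as an engineer would, in place of code of your own. Each camera call takes 0.05 s, during which the arm holds its last target.

## Working session

There is one attempt and no reset: what is moved stays moved. The work goes in short steps, Python scripts to look and compute and a shell command to move; the robot and the scene stay as the last step left them, time stands still between calls to the robot, and variables do not carry over. Pictures are saved under pics/ and viewed, and the job is handed in when it is done.

```bash
ls; mkdir -p pics
python3 - <<'E'
from plant import sensors, grab_frame, camera_info, bot, trace
import cv2, numpy as np
s=sensors.sense()
for k,v in s.items(): print(k,np.round(v,4))
for n in ("scene","side","wrist"):
    im=grab_frame(n); cv2.imwrite(f"pics/{n}0.png",im[:,:,::-1]); c=camera_info(n); print(n,c["fov_y"],c["cx"],c["cy"]); print(np.round(c["cam_to_world"],4))
E
```

```text
pics
clock 0.0
joint_positions [ 1.2335  0.4179 -0.0103  1.6142  0.0047  1.1107 -0.053 ]
qd [-0.0006 -0.0021  0.0009 -0.001   0.0018  0.0004  0.0013]
effort [ 9.00000e-04 -8.64419e+01  6.79400e-01 -4.34895e+01  1.91000e-02
  7.50000e-03  1.00000e-04]
ee_pos [ 0.1821 -0.5975  0.2497]
tcp_rot [-0.1043  0.6998 -0.699   0.1041]
ft_force [ 0.5513 -0.1144  0.92  ]
torque [-0.0179 -0.0225 -0.0201]
finger_gap 0.0858
scene 45.22814949582001 281.15261337946345 212.00737841554292
[[ 0.5825 -0.4409  0.6829 -0.0064]
 [-0.8125 -0.2936  0.5035 -0.4768]
 [-0.0215 -0.8482 -0.5293  0.549 ]
 [ 0.      0.      0.      1.    ]]
side 54.4552414095807 274.2879966660805 213.4490427553164
[[ 0.4549 -0.7254  0.5166  0.1293]
 [-0.8905 -0.377   0.2547 -0.2677]
 [ 0.01   -0.5759 -0.8175  0.8021]
 [ 0.      0.      0.      1.    ]]
wrist 67.77430066590341 280.31159526728646 212.232193941785
[[ 2.907e-01 -9.103e-01 -2.945e-01  2.567e-01]
 [-9.568e-01 -2.769e-01 -8.870e-02 -5.746e-01]
 [-8.000e-04  3.076e-01 -9.515e-01  3.723e-01]
 [ 0.000e+00  0.000e+00  0.000e+00  1.000e+00]]
```

View pics/scene0.png

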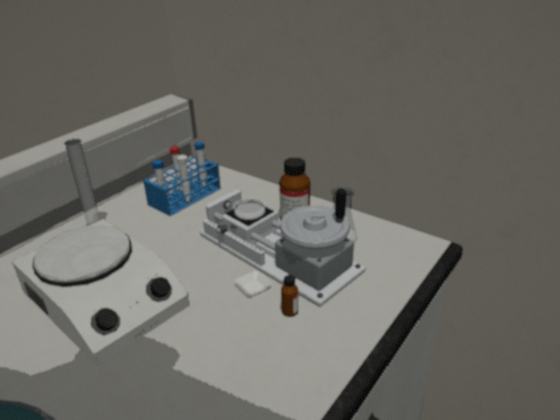

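View pics/side0.png

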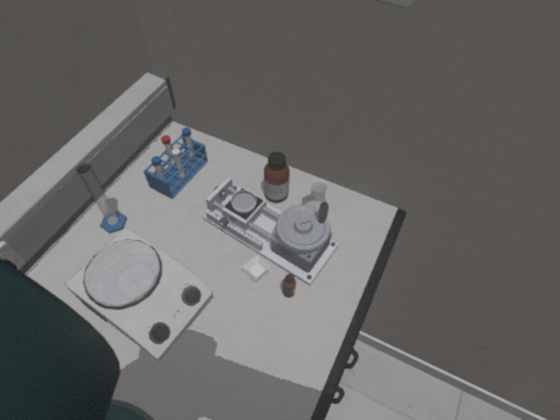

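View pics/wrist0.png

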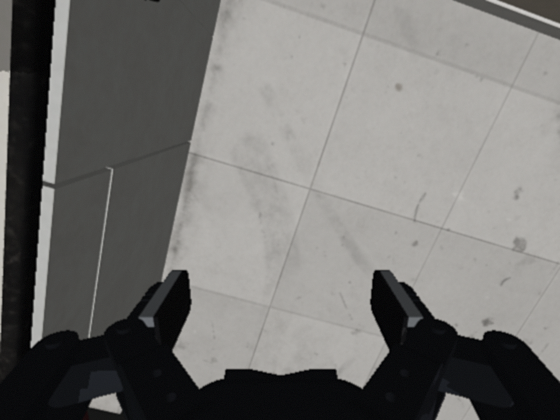

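```bash
cat > h.py <<'E'
from plant import sensors, grab_frame, camera_info, bot, trace
import cv2, numpy as np
from scipy.spatial.transform import Rotation as R
def cam(n):
    c=camera_info(n); f=210/np.tan(np.radians(c["fov_y"]/2)); return f,c["cx"],c["cy"],np.array(c["cam_to_world"])
def ray(c,r,k):
    f,cx,cy,T=c; d=T[:3,:3]@np.array([(k-cx)/f,(r-cy)/f,1.]); return T[:3,3],d
def atz(c,r,k,z):
    o,d=ray(c,r,k); return o+d*(z-o[2])/d[2]
def proj(c,p):
    f,cx,cy,T=c; q=T[:3,:3].T@(np.array(p)-T[:3,3]); return cy+f*q[1]/q[2],cx+f*q[0]/q[2]
def tri(cs,px):
    A=np.zeros((3,3));b=np.zeros(3)
    for c,(r,k) in zip(cs,px):
        o,d=ray(c,r,k); d=d/np.linalg.norm(d); M=np.eye(3)-np.outer(d,d); A+=M;b+=M@o
    return np.linalg.solve(A,b)
def tool():
    s=sensors.sense(); return np.array(s["ee_pos"]),R.from_quat(s["tcp_rot"]),s
def show(n,name,box=None,up=1):
    im=grab_frame(n)
    if box: r0,r1,c0,c1=box; im=im[r0:r1,c0:c1]
    im=cv2.resize(im,None,fx=up,fy=up,interpolation=cv2.INTER_CUBIC); cv2.imwrite(f"pics/{name}.png",im[:,:,::-1])
E
python3 - <<'E'
from h import *
cs={n:cam(n) for n in("scene","side")}
for q in("handle","wheel_axis","dial","stage","pointer","index","stop_face","carriage_end","load_tab","dropper_amber","flask_100_c","reagent_amber","weigh_boat"):
    px=[];sc=[]
    for n in cs:
        try: d=trace(n,q)
        except Exception as e: print(q,n,e); d=[]
        if d: px.append(d[0]["centre"]); sc.append(round(d[0]["score"],2)); 
    print(q,np.round(px,1).tolist(),sc,[int(d[0]["region"].sum()) if d else 0], np.round(tri(list(cs.values()),px),4) if len(px)==2 else "")
for n,b in(("scene",(130,330,180,390)),("side",(130,310,180,360))): show(n,n+"1",b,3)
print(sensors.sense()["clock"])
E
```

```text
handle [[201.4, 341.6], [211.7, 321.3]] [0.72, 0.74] [152] [ 0.5993 -0.1449  0.1378]
wheel_axis [[244.3, 291.0], [228.3, 277.1]] [0.77, 0.9] [7341] [ 0.5914 -0.0515  0.0219]
dial [[223.5, 319.8], [224.5, 305.5]] [0.73, 0.58] [2091] [ 0.5807 -0.1194  0.0975]
stage [[238.8, 292.9], [228.5, 306.8]] [0.94, 0.74] [2085] [ 0.5559 -0.1104  0.0896]
pointer [[217.4, 248.6], [209.1, 243.1]] [0.73, 0.66] [1188] [0.5804 0.0316 0.0559]
index [[232.1, 218.8]] [0.39] [0] 
stop_face [[241.3, 293.3], [226.3, 275.1]] [0.74, 0.83] [7487] [ 0.5965 -0.0482  0.023 ]
carriage_end [[220.0, 249.1], [206.4, 241.1]] [0.69, 0.65] [1094] [0.5986 0.0477 0.0345]
load_tab [[226.7, 317.3], [227.7, 304.1]] [0.57, 0.56] [2166] [ 0.5732 -0.1196  0.0956]
dropper_amber [[298.1, 290.2], [284.9, 289.2]] [0.6, 0.83] [259] [ 0.4735 -0.1357  0.0249]
flask_100_c [[211.5, 351.5], [191.0, 319.6]] [0.73, 0.83] [455] [ 0.7238 -0.099   0.0383]
reagent_amber [[188.5, 293.1], [180.1, 278.2]] [0.77, 0.56] [1107] [ 0.6647 -0.0115  0.0907]
weigh_boat [[285.6, 252.7], [270.1, 256.0]] [0.91, 0.84] [448] [ 0.4815 -0.0533  0.0048]
1.55
```

View pics/scene1.png

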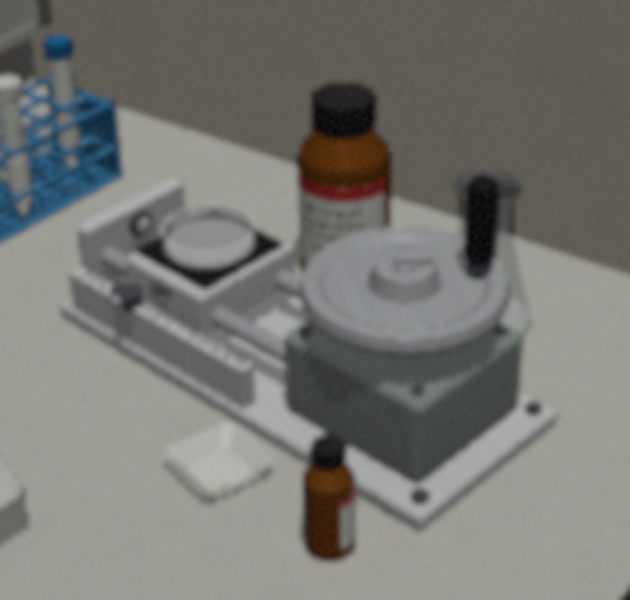

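View pics/side1.png

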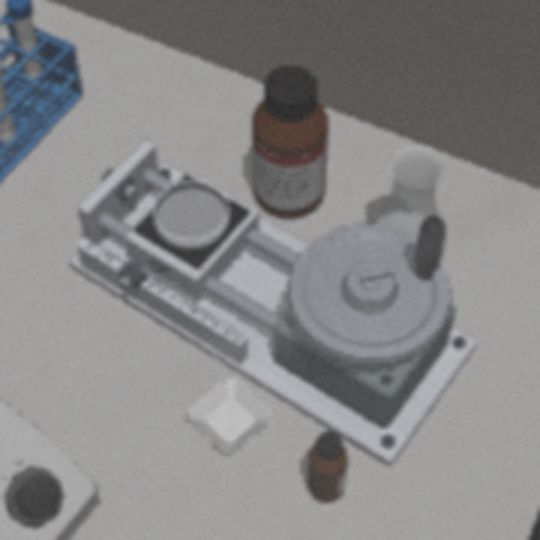

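Run:
```python
from h import *
S,D=cam("scene"),cam("side")
sc=lambda x,y:(130+y/3,180+x/3)
sd=lambda x,y:(130+y/3,180+x/3)
print("hub",tri([S,D],[sc(407,268),sd(371,282)]), atz(S,*sc(407,268),.111),atz(D,*sd(371,282),.111))
print("handle",tri([S,D],[sc(481,222),sd(431,247)]), "top",tri([S,D],[sc(482,182),sd(434,222)]))
for n,a,b in(("frontcorner",(420,522),(390,458)),("leftcorner",(63,312),(72,265)),("rear",(553,412),(475,347))):
    print(n,atz(S,*sc(*a),.012),atz(D,*sd(*b),.012))
p,r,s=tool(); print(p,r.as_matrix().round(3))
T=camera_info("wrist")["cam_to_world"]; print("cam in tool",(r.inv().as_matrix()@(np.array(T)[:3,3]-p)).round(4),(r.inv().as_matrix()@np.array(T)[:3,:3]).round(3))
```

```text
hub [ 0.5714843  -0.11783233  0.11017784] [ 0.57134915 -0.11901577  0.111     ] [ 0.57017718 -0.11735263  0.111     ]
handle [ 0.59949089 -0.1466097   0.13459874] top [ 0.60343472 -0.14421963  0.15635697]
frontcorner [ 0.50055089 -0.1734715   0.012     ] [ 0.50377623 -0.17011823  0.012     ]
leftcorner [0.53840086 0.11459303 0.012     ] [0.54012746 0.11832378 0.012     ]
rear [ 0.62043803 -0.18746623  0.012     ] [ 0.61605715 -0.18948285  0.012     ]
[ 0.18220455 -0.59783581  0.25025793] [[-0.957 -0.     0.291]
 [-0.291  0.    -0.957]
 [ 0.    -1.    -0.   ]]
cam in tool [-0.0781 -0.1225 -0.0004] [[ 0.001  0.952  0.308]
 [-0.    -0.308  0.952]
 [ 1.    -0.001 -0.   ]]
```

```bash
python3 -m creep '[{"delta_pos":[-0.03,0,-0.018],"delta_rot":[0,-0.6,0],"fingers":0},{"delta_pos":[-0.08,0,-0.047],"delta_rot":[0,-1.6,0],"fingers":0},{"delta_pos":[-0.13,0,-0.077],"delta_rot":[0,-2.7,0],"fingers":0},{"delta_pos":[-0.18,0,-0.106],"delta_rot":[0,-3.7,0],"fingers":0},{"delta_pos":[-0.23,0,-0.135],"delta_rot":[0,-4.7,0],"fingers":0},{"delta_pos":[-0.28,0,-0.164],"delta_rot":[0,-5.8,0],"fingers":0},{"delta_pos":[-0.33,0,-0.193],"delta_rot":[0,-6.8,0],"fingers":0},{"delta_pos":[-0.38,0,-0.223],"delta_rot":[0,-7.8,0],"fingers":0},{"delta_pos":[-0.43,0,-0.252],"delta_rot":[0,-8.9,0],"fingers":0},{"delta_pos":[-0.48,0,-0.281],"delta_rot":[0,-9.9,0],"fingers":0},{"delta_pos":[-0.52,0,-0.305],"delta_rot":[0,-10.6,0],"fingers":0},{"delta_pos":[-0.531,0,-0.311],"delta_rot":[0,-10.83,0],"fingers":0}]' 60
python3 - <<'E'
from h import *
p,r,s=tool(); print(s["clock"],p,r.as_matrix().round(3))
show("wrist","w1",up=1.4)
d=trace("wrist","handle"); c=cam("wrist")
if d: print(d[0]["centre"],d[0]["score"],atz(c,*d[0]["centre"],.135))
for q in("pointer","index","dial"):
    for e in trace("wrist",q)[:2]: print(q,e["centre"],e["score"],e["region"].sum(),atz(c,*e["centre"],.049))
E
```

```text
clock: 3.05
ee_pos: [0.6009, -0.1425, 0.2501]
tcp_rot: [-0.465, 0.533, -0.532, 0.465]
ft_force: [-0.6, -0.1, -0.4]
finger_gap: 0.0854
3.05 [ 0.6008861  -0.14253931  0.25008703] [[-0.135  0.     0.991]
 [-0.991  0.001 -0.135]
 [-0.001 -1.     0.   ]]
[212.8, 282.1] 0.75 [ 0.60061992 -0.14306245  0.135     ]
pointer [17.4, 244.6] 0.83 3797 [0.58917911 0.01820197 0.049     ]
dial [175.0, 246.2] 0.87 12408 [ 0.56567858 -0.12429678  0.049     ]
```

View pics/w1.png

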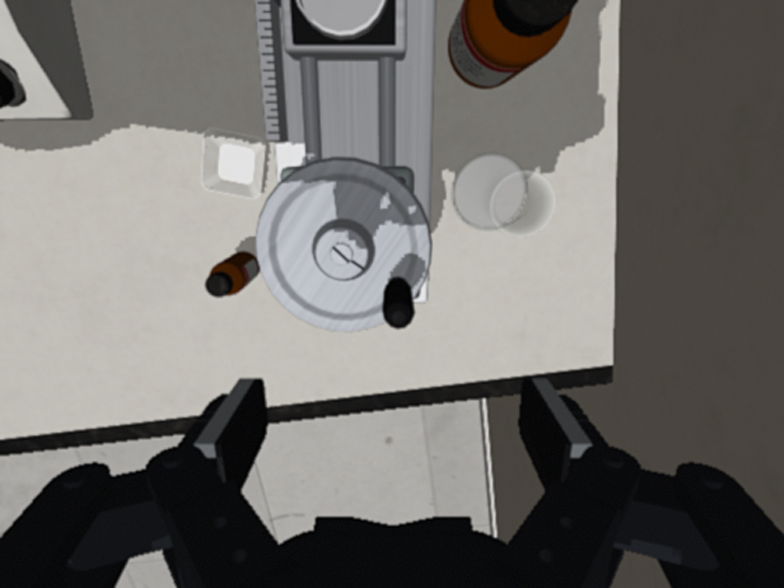

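```bash
python3 - <<'E'
from h import *
c=cam("wrist")
print("hub",atz(c,176.4,245,.111),"handle top",atz(c,312/1.4,398/1.4,.159),"base",atz(c,287/1.4,399/1.4,.107))
# rods
print(atz(c,60/1.4,312/1.4,.04),atz(c,150/1.4,315/1.4,.04),atz(c,60/1.4,388/1.4,.04),atz(c,150/1.4,388/1.4,.04))
E
python3 -m creep '[{"delta_pos":[-0.05,0,-0.02],"delta_rot":[0,0,0],"fingers":0},{"delta_pos":[-0.1,0,-0.04],"delta_rot":[0,0,0],"fingers":0},{"delta_pos":[-0.14,0,-0.05],"delta_rot":[0,0,0],"fingers":0},{"delta_pos":[-0.14,0,-0.05],"delta_rot":[0,0,0],"fingers":0}]'
python3 - <<'E'
from h import *
p,r,s=tool(); print(s["clock"],p,r.as_matrix().round(3)); c=cam("wrist")
show("wrist","w2",up=1.4)
for q in("pointer","index","carriage_end","stop_face"):
    for e in trace("wrist",q)[:2]: print(q,e["centre"],e["score"],e["region"].sum(),atz(c,*e["centre"],.049))
E
```

```text
hub [ 0.57188732 -0.1168211   0.111     ] handle top [ 0.60090305 -0.14580846  0.159     ] base [ 0.60183048 -0.14794505  0.107     ]
[5.63822399e-01 3.47029015e-05 4.00000000e-02] [ 0.55437545 -0.0571947   0.04      ] [ 0.61494567 -0.00740148  0.04      ] [ 0.60642926 -0.06475826  0.04      ]
clock: 3.8
ee_pos: [0.5686, 0.0006, 0.2507]
tcp_rot: [0.464, -0.534, 0.534, -0.463]
ft_force: [-0.1, -0.9, -0.5]
finger_gap: 0.0855
3.8 [0.56858751 0.00057054 0.25073849] [[-0.141  0.     0.99 ]
 [-0.99  -0.001 -0.141]
 [ 0.    -1.     0.   ]]
pointer [148.8, 297.5] 0.89 5454 [0.59109422 0.03991068 0.049     ]
pointer [307.2, 304.8] 0.72 8746 [ 0.57628278 -0.14868495  0.049     ]
index [137.4, 242.0] 0.8 270 [0.53694145 0.05913576 0.049     ]
carriage_end [149.7, 301.5] 0.77 5484 [0.59503377 0.03843005 0.049     ]
stop_face [202.7, 299.5] 0.69 30297 [ 0.5860767  -0.01732035  0.049     ]
```

View pics/w2.png

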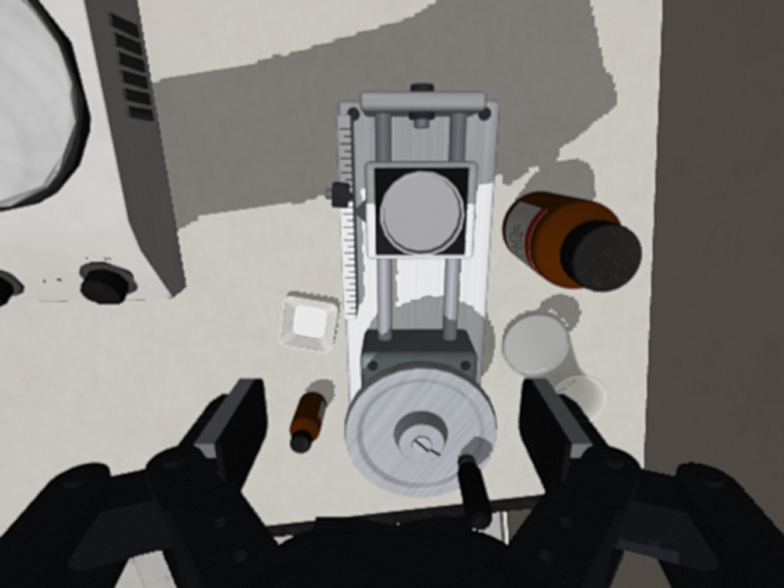

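Run:
```python
from h import *
c=cam("wrist"); a=np.array([-.141*-1,.99,0])
im=cv2.imread("pics/w2.png"); cv2.imwrite("pics/w2z.png",cv2.resize(im[70:290,310:520],None,fx=2.8,fy=2.8,interpolation=cv2.INTER_CUBIC))
for n,x,y,z in(("pointer",357,211,.049),("index",349,194,.049),("carr",421,163,.059),("stop",421,127,.045),("stop",421,127,.035),("hub",421,441,.111)):
    P=atz(c,y/1.4,x/1.4,z); print(n,P.round(4),(P@a).round(4))
```

```text
pointer [0.5486 0.0405 0.049 ] 0.1175
index [0.5449 0.0533 0.049 ] 0.1296
carr [0.5984 0.0672 0.059 ] 0.1509
stop [0.6023 0.0907 0.045 ] 0.1747
stop [0.603  0.0912 0.035 ] 0.1753
hub [ 0.5718 -0.1169  0.111 ] -0.0351
```

View pics/w2z.png

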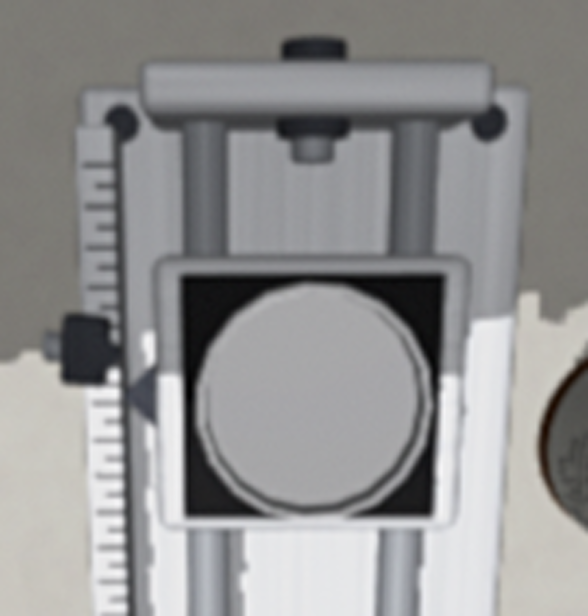

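```bash
python3 -m creep '[{"delta_pos":[0.045,0,0.017],"delta_rot":[0,0,0],"fingers":0},{"delta_pos":[0.095,0,0.036],"delta_rot":[0,0,0],"fingers":0},{"delta_pos":[0.141,0,0.053],"delta_rot":[0,0,0],"fingers":0},{"delta_pos":[0.141,0.03,0.053],"delta_rot":[0,0,0],"fingers":0},{"delta_pos":[0.141,0.07,0.053],"delta_rot":[0,0,0],"fingers":0},{"delta_pos":[0.141,0.1,0.053],"delta_rot":[0,0,0],"fingers":0},{"delta_pos":[0.141,0.113,0.053],"delta_rot":[0,0,0],"fingers":0},{"delta_pos":[0.141,0.113,0.053],"delta_rot":[0,0,0],"fingers":0}]' 40
python3 - <<'E'
from h import *
p,r,s=tool(); print(s["clock"],p,r.as_matrix().round(3)); c=cam("wrist")
show("wrist","w3",up=1.4)
E
```

```text
clock: 5.05
ee_pos: [0.601, -0.151, 0.137]
tcp_rot: [-0.463, 0.535, -0.535, 0.461]
ft_force: [-0.1, 0.2, 0.5]
finger_gap: 0.0856
5.05 [ 0.60096801 -0.15095261  0.1370431 ] [[-0.146 -0.001  0.989]
 [-0.989 -0.001 -0.146]
 [ 0.001 -1.    -0.001]]
```

View pics/w3.png

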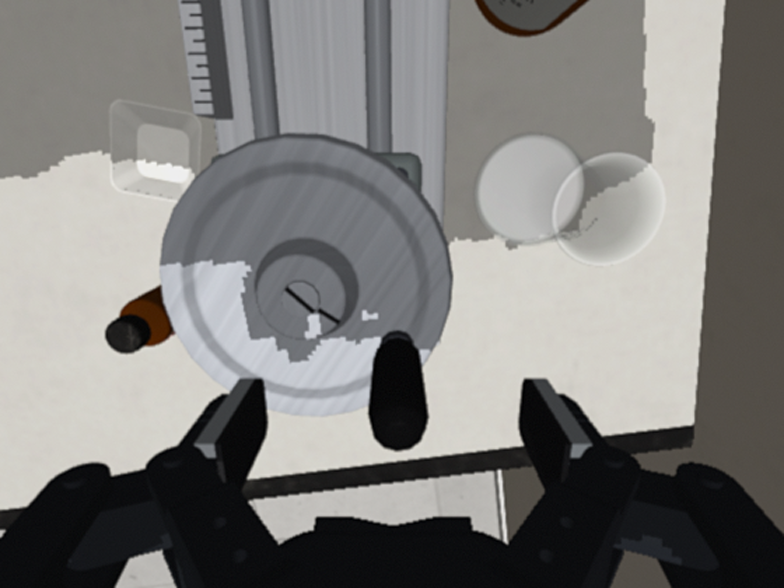

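Run:
```python
from h import *
p,r,s=tool(); c=cam("wrist"); print(p)
print("base",atz(c,345/1.4,397/1.4,.107),"top",atz(c,424/1.4,398/1.4,.159),"hub",atz(c,295/1.4,302/1.4,.111))
W=[atz(c,a/1.4,b/1.4,.102) for b,a in((306,133),(161,268),(452,285),(310,416))]
print(np.round(W,4), (W[0]+W[3])/2,(W[1]+W[2])/2)
g=trace("wrist","handle"); print(sensors.sense()["clock"],[(e["centre"],e["score"],atz(c,*e["centre"],.135)) for e in g[:1]])
```

```text
[ 0.60143113 -0.15087104  0.13794305]
base [ 0.60379462 -0.14112381  0.107     ] top [ 0.60360123 -0.14084347  0.159     ] hub [ 0.57316684 -0.11503396  0.111     ]
[[ 0.5843 -0.0613  0.102 ]
 [ 0.5211 -0.0995  0.102 ]
 [ 0.6276 -0.122   0.102 ]
 [ 0.563  -0.17    0.102 ]] [ 0.57362534 -0.11563197  0.102     ] [ 0.57433078 -0.1107757   0.102     ]
5.15 [([282.0, 281.5], 0.92, array([ 0.60187543, -0.14591858,  0.135     ]))]
```

```bash
python3 -m creep '[{"delta_pos":[-0.006,0,0.0006],"delta_rot":[0,0,0],"fingers":0},{"delta_pos":[-0.006,0,0.0006],"delta_rot":[0,0,0],"fingers":100},{"delta_pos":[-0.006,0,0.0006],"delta_rot":[0,0,0],"fingers":190},{"delta_pos":[-0.006,0,0.0006],"delta_rot":[0,0,0],"fingers":255},{"delta_pos":[-0.006,0,0.0006],"delta_rot":[0,0,0],"fingers":255},{"delta_pos":[-0.006,0,0.0006],"delta_rot":[0,0,0],"fingers":255},{"delta_pos":[-0.006,0,0.0006],"delta_rot":[0,0,0],"fingers":255},{"delta_pos":[-0.006,0,0.0006],"delta_rot":[0,0,0],"fingers":255}]' 40
python3 - <<'E'
from h import *
show("wrist","w4",up=1.4)
E
```

```text
clock: 6.15
ee_pos: [0.6033, -0.1451, 0.1385]
tcp_rot: [0.462, -0.535, 0.536, -0.462]
ft_force: [0.8, -1.0, 2.6]
finger_gap: 0.017
```

View pics/w4.png

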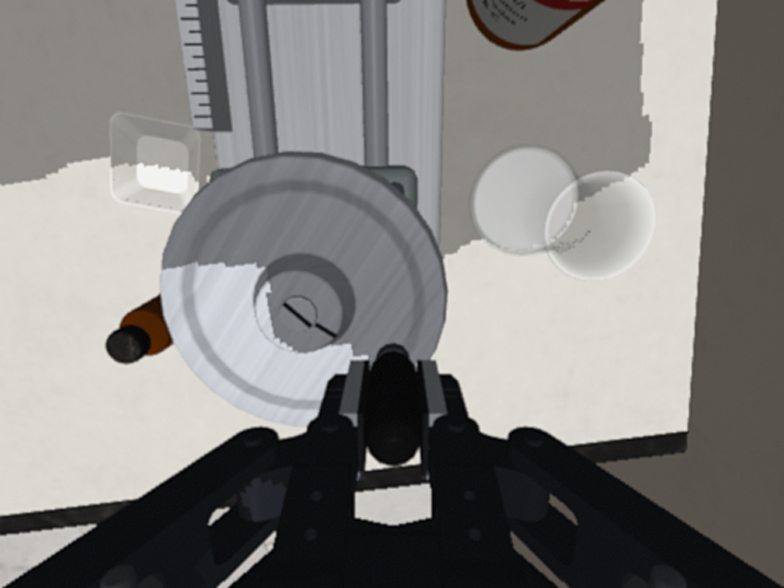

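```bash
cat > arc.py <<'E'
import sys
from h import *
C=np.array([float(v) for v in open("c.txt").read().split()])
def main(steps,zt=0.1385,rr=.042):
    p,r,s=tool(); v=p[:2]-C; a=np.arctan2(v[1],v[0]); F=np.array(s["ft_force"])
    er=v/np.linalg.norm(v); et=np.array([-er[1],er[0]])
    print("t",s["clock"],"p",p.round(4),"r",np.linalg.norm(v).round(4),"ang",np.degrees(a).round(2),"F",F.round(2),"Frad",(F[:2]@er).round(2),"Ftan(ccw+)",(F[:2]@et).round(2))
    M=r.as_matrix()
    for st in steps:
        b=a+np.radians(st); t=np.array([*(C+rr*np.array([np.cos(b),np.sin(b)])),zt])
        print(st,(M.T@(t-p)).round(4).tolist())
main([float(x) for x in sys.argv[1:]])
E
echo "0.5725 -0.1163" > c.txt; python3 arc.py -12 -24 -36 -48 -60 -72 -84 -90
```

```text
t 6.2 p [ 0.6033 -0.1451  0.1385] r 0.0422 ang -43.08 F [ 0.79 -2.5   3.49] Frad 2.28 Ftan(ccw+) -1.29
-12.0 [0.0066, 0.0, -0.0059]
-24.0 [0.0119, 0.0, -0.0129]
-36.0 [0.0156, 0.0, -0.0208]
-48.0 [0.0177, 0.0, -0.0293]
-60.0 [0.0179, -0.0, -0.0381]
-72.0 [0.0162, -0.0, -0.0467]
-84.0 [0.0128, -0.0, -0.0548]
-90.0 [0.0105, -0.0, -0.0586]
```

```bash
python3 -m creep '[{"delta_pos":[0.0035,0,-0.003],"delta_rot":[0,0,0],"fingers":255},{"delta_pos":[0.0085,0,-0.008],"delta_rot":[0,0,0],"fingers":255},{"delta_pos":[0.0119,0,-0.0129],"delta_rot":[0,0,0],"fingers":255},{"delta_pos":[0.0156,0,-0.0208],"delta_rot":[0,0,0],"fingers":255},{"delta_pos":[0.0177,0,-0.0293],"delta_rot":[0,0,0],"fingers":255},{"delta_pos":[0.0179,0,-0.0381],"delta_rot":[0,0,0],"fingers":255},{"delta_pos":[0.0162,0,-0.0467],"delta_rot":[0,0,0],"fingers":255},{"delta_pos":[0.0128,0,-0.0548],"delta_rot":[0,0,0],"fingers":255},{"delta_pos":[0.0105,0,-0.0586],"delta_rot":[0,0,0],"fingers":255}]'; python3 arc.py 0 -10 -20 -30 -45 -60 -75 -90 -105 -120 -130
```

```text
clock: 7.32
ee_pos: [0.5434, -0.1471, 0.1386]
tcp_rot: [0.462, -0.534, 0.536, -0.462]
ft_force: [6.4, -3.1, -1.6]
finger_gap: 0.0169
t 7.325 p [ 0.5434 -0.1471  0.1386] r 0.0423 ang -133.35 F [ 6.41 -3.09 -1.62] Frad -2.16 Ftan(ccw+) 6.79
0.0 [-0.0003, 0.0001, 0.0002]
-10.0 [-0.005, 0.0001, -0.0054]
-20.0 [-0.0106, 0.0, -0.0101]
-30.0 [-0.0169, 0.0, -0.0138]
-45.0 [-0.0274, 0.0, -0.0171]
-60.0 [-0.0383, -0.0, -0.0176]
-75.0 [-0.049, -0.0, -0.0152]
-90.0 [-0.0587, -0.0, -0.0102]
-105.0 [-0.0668, -0.0, -0.0028]
-120.0 [-0.0727, -0.0, 0.0065]
-130.0 [-0.0752, -0.0, 0.0133]
```

```bash
python3 -m creep '[{"delta_pos":[-0.005,0,-0.0054],"delta_rot":[0,0,0],"fingers":255},{"delta_pos":[-0.0106,0,-0.0101],"delta_rot":[0,0,0],"fingers":255},{"delta_pos":[-0.0169,0,-0.0138],"delta_rot":[0,0,0],"fingers":255},{"delta_pos":[-0.0274,0,-0.0171],"delta_rot":[0,0,0],"fingers":255},{"delta_pos":[-0.0383,0,-0.0176],"delta_rot":[0,0,0],"fingers":255},{"delta_pos":[-0.049,0,-0.0152],"delta_rot":[0,0,0],"fingers":255},{"delta_pos":[-0.0587,0,-0.0102],"delta_rot":[0,0,0],"fingers":255},{"delta_pos":[-0.0668,0,-0.0028],"delta_rot":[0,0,0],"fingers":255},{"delta_pos":[-0.0727,0,0.0065],"delta_rot":[0,0,0],"fingers":255},{"delta_pos":[-0.0752,0,0.0133],"delta_rot":[0,0,0],"fingers":255}]'
python3 - <<'E'
from h import *
show("wrist","w5",up=1.4)
E
python3 arc.py 0 -10 -20 -30 -40 -50 -60 -70
```

```text
clock: 8.57
ee_pos: [0.5665, -0.0748, 0.1383]
tcp_rot: [0.463, -0.535, 0.536, -0.461]
ft_force: [-5.9, -3.4, 7.6]
finger_gap: 0.0167
t 8.625 p [ 0.5672 -0.0748  0.1383] r 0.0419 ang 97.25 F [-5.01 -3.45  6.37] Frad -2.79 Ftan(ccw+) 5.41
0.0 [-0.0001, -0.0002, -0.0]
-10.0 [-0.0015, -0.0002, 0.0072]
-20.0 [-0.0016, -0.0002, 0.0145]
-30.0 [-0.0004, -0.0002, 0.0217]
-40.0 [0.0021, -0.0002, 0.0286]
-50.0 [0.0056, -0.0001, 0.035]
-60.0 [0.0103, -0.0001, 0.0407]
-70.0 [0.0158, -0.0001, 0.0454]
```

View pics/w5.png

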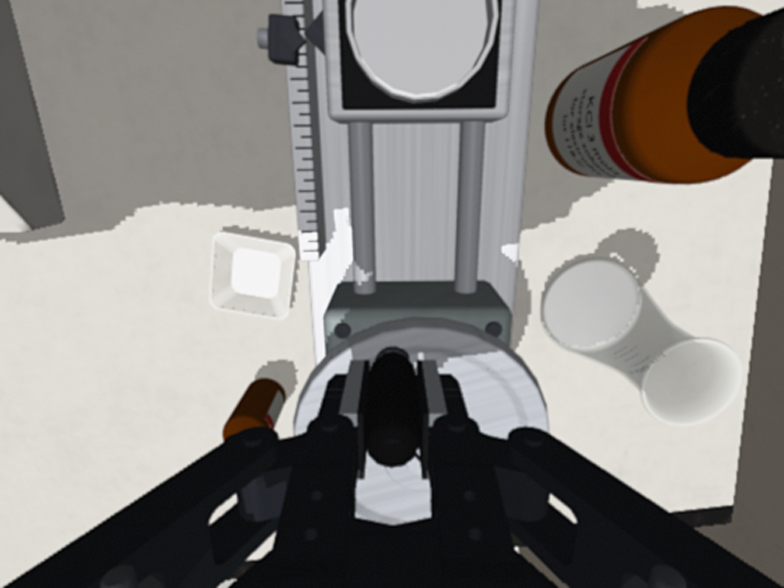

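```bash
python3 -m creep '[{"delta_pos":[-0.0015,0,0.0072],"delta_rot":[0,0,0],"fingers":255},{"delta_pos":[-0.0016,0,0.0145],"delta_rot":[0,0,0],"fingers":255},{"delta_pos":[-0.0004,0,0.0217],"delta_rot":[0,0,0],"fingers":255},{"delta_pos":[0.0021,0,0.0286],"delta_rot":[0,0,0],"fingers":255},{"delta_pos":[0.0056,0,0.035],"delta_rot":[0,0,0],"fingers":255},{"delta_pos":[0.0103,0,0.0407],"delta_rot":[0,0,0],"fingers":255},{"delta_pos":[0.0158,0,0.0454],"delta_rot":[0,0,0],"fingers":255}]'
python3 - <<'E'
from h import *
show("scene","s6",(170,270,190,290),6)
E
python3 arc.py 0 -5 -10 -15 -20 -25 -30 -35 -40 -45 -50 -55
```

```text
clock: 9.5
ee_pos: [0.6091, -0.0958, 0.1384]
tcp_rot: [-0.463, 0.535, -0.535, 0.462]
ft_force: [-4.8, 4.9, 6.9]
finger_gap: 0.0169
t 9.55 p [ 0.6095 -0.0968  0.1384] r 0.0419 ang 27.82 F [-1.31  4.26  6.36] Frad 0.83 Ftan(ccw+) 4.38
0.0 [-0.0001, -0.0001, 0.0001]
-5.0 [0.003, -0.0001, 0.0022]
-10.0 [0.0062, -0.0001, 0.0039]
-15.0 [0.0095, -0.0001, 0.0054]
-20.0 [0.013, -0.0001, 0.0066]
-25.0 [0.0166, -0.0001, 0.0074]
-30.0 [0.0202, -0.0001, 0.008]
-35.0 [0.0238, -0.0001, 0.0082]
-40.0 [0.0275, -0.0001, 0.0081]
-45.0 [0.0311, -0.0001, 0.0077]
-50.0 [0.0347, -0.0, 0.007]
-55.0 [0.0383, -0.0, 0.006]
```

View pics/s6.png

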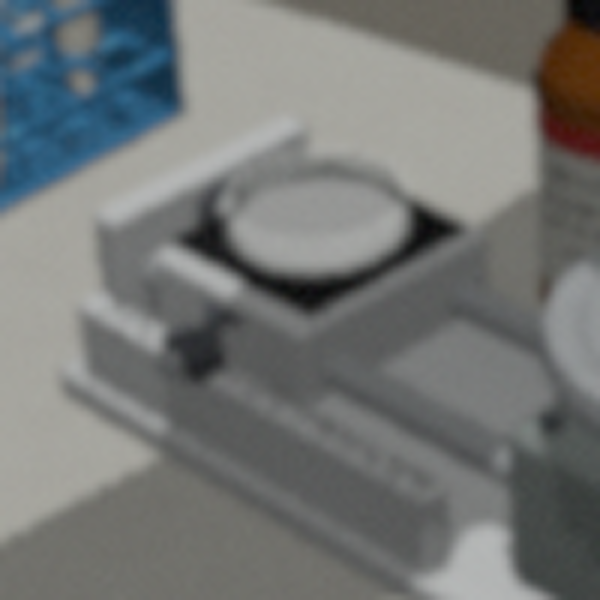

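```bash
python3 -m creep '[{"delta_pos":[0.003,0,0.0022],"delta_rot":[0,0,0],"fingers":255},{"delta_pos":[0.0062,0,0.0039],"delta_rot":[0,0,0],"fingers":255},{"delta_pos":[0.0095,0,0.0054],"delta_rot":[0,0,0],"fingers":255},{"delta_pos":[0.013,0,0.0066],"delta_rot":[0,0,0],"fingers":255},{"delta_pos":[0.0166,0,0.0074],"delta_rot":[0,0,0],"fingers":255},{"delta_pos":[0.0202,0,0.008],"delta_rot":[0,0,0],"fingers":255}]'
python3 - <<'E'
from h import *
show("scene","s7",(170,270,190,290),6)
show("side","d7",(160,260,190,290),6)
show("wrist","w7",(0,210,140,420),2.8)
E
python3 arc.py 0 -2 -4 -6 -8
```

```text
clock: 10.3
ee_pos: [0.6144, -0.1164, 0.1385]
tcp_rot: [-0.462, 0.535, -0.535, 0.463]
ft_force: [3.7, 6.5, 2.2]
finger_gap: 0.0166
t 10.45 p [ 0.6144 -0.1169  0.1385] r 0.0419 ang -0.76 F [3.71 3.51 1.04] Frad 3.66 Ftan(ccw+) 3.56
0.0 [-0.0, 0.0, 0.0001]
-2.0 [0.0014, 0.0, 0.0003]
-4.0 [0.0029, 0.0, 0.0004]
-6.0 [0.0044, 0.0, 0.0005]
-8.0 [0.0058, 0.0, 0.0005]
```

View pics/s7.png

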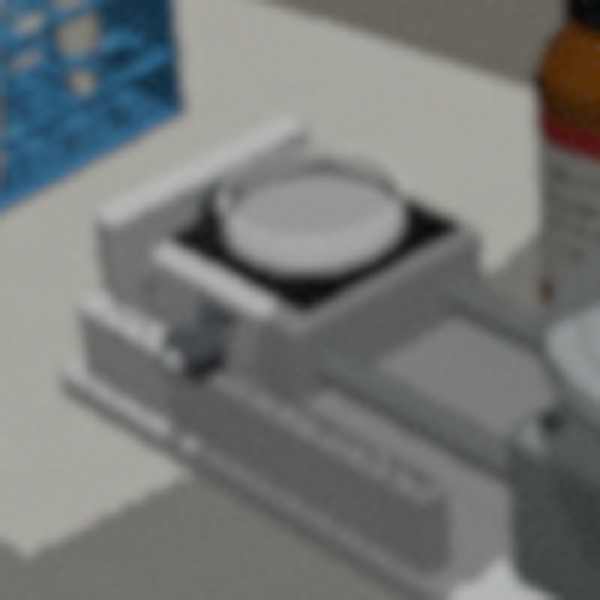

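View pics/d7.png

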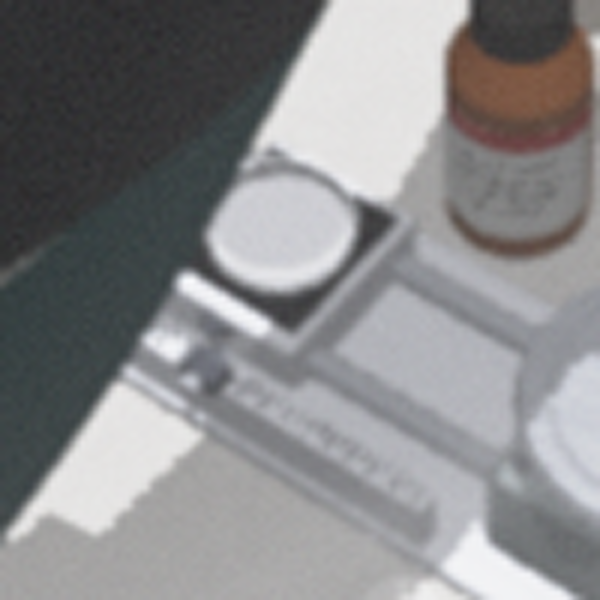

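View pics/w7.png

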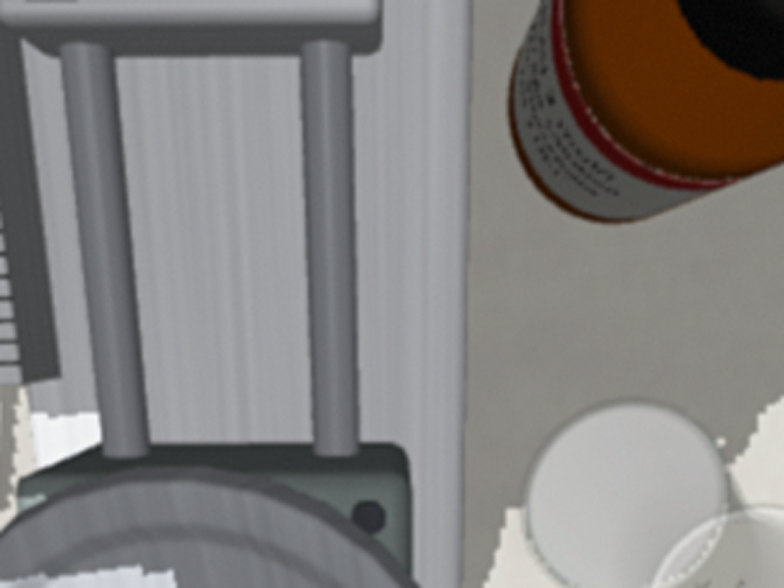

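Run:
```python
from h import *
c=cam("wrist"); f,cx,cy,T=c
p,r,s=tool(); M=r.as_matrix(); Tt=np.eye(4);Tt[:3,:3]=M.T@T[:3,:3];Tt[:3,3]=M.T@(T[:3,3]-p)
T2=np.eye(4);T2[:3,:3]=R.from_quat([0.464,-0.534,0.534,-0.463]).as_matrix();T2[:3,3]=[0.56859,.00057,.25074]
c2=(f,cx,cy,T2@Tt)
a=np.array([.139,.9903,0])
z=lambda y:(70+y/2.8)/1.4
near2=atz(c2,z(525),300,.059); far2=atz(c2,z(258),300,.059); print("w2 near,far",near2@a,far2@a,(far2-near2)@a)
for h in(.03,.036,.042,.05): print("stop",h,(atz(c2,z(161),300,h)-far2)@a)
print("ptr-idx",(atz(c2,z(394),250,.049)-atz(c2,z(353),250,.049))@a)
for row in(20,24): print("travel",(atz(c,row/2.8,200,.059)-near2)@a)
```

```text
w2 near,far 0.08718210596532261 0.15397365120101583 0.06679154523569322
stop 0.03 0.0238194616240622
stop 0.036 0.023482375831097895
stop 0.042 0.023145290038133592
stop 0.05 0.022695842314181158
ptr-idx -0.010478718501351741
travel 0.017139282505738592
travel 0.016444445434356837
```

Run:
```python
from h import *
a=np.array([.139,.9903,0])
i0=cv2.imread("pics/scene0.png")[170:270,190:290]; i0=cv2.resize(i0,None,fx=6,fy=6,interpolation=cv2.INTER_CUBIC)
cv2.imwrite("pics/s0z.png",i0)
```

```text
(no output)
```

View pics/s0z.png

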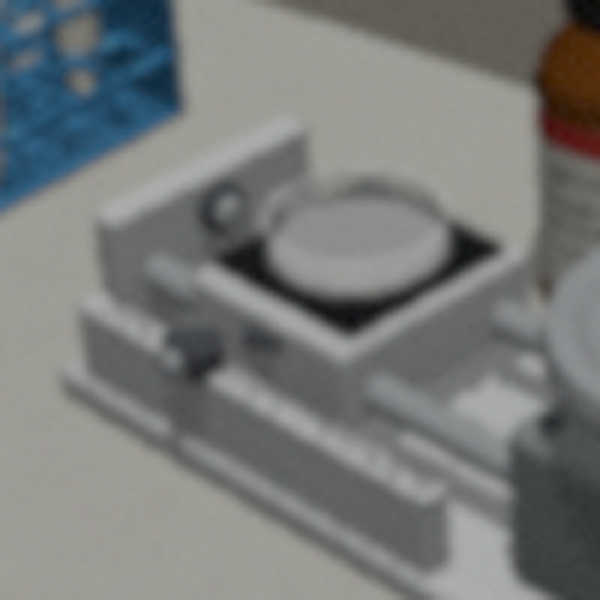

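Run:
```python
from h import *
S=cam("scene");a=np.array([.139,.9903,0])
q=lambda x,y:atz(S,170+y/6,190+x/6,.059)
for u,v in(((347,357),(297,330)),((525,255),(478,230)),((200,267),(158,248))): print((q(*v)-q(*u))@a, q(*u),q(*v))
A=cv2.imread("pics/s0z.png",0);B=cv2.imread("pics/s7.png",0)
# dish template shift
t=A[170:310,240:470]; m=cv2.matchTemplate(B,t,cv2.TM_CCOEFF_NORMED); print(cv2.minMaxLoc(m))
_,v,_,l=cv2.minMaxLoc(m); dx,dy=l[0]-240,l[1]-170
z=.065
q=lambda x,y:atz(S,170+y/6,190+x/6,z)
print((q(350+dx,240+dy)-q(350,240))@a)
```

```text
0.02145285919516924 [0.54672865 0.00416887 0.059     ] [0.54963014 0.0254246  0.059     ]
0.0210458689845586 [ 0.62069732 -0.00607059  0.059     ] [0.6244391  0.01465622 0.059     ]
0.018101097253448422 [0.56008382 0.07246942 0.059     ] [0.56118883 0.09059272 0.059     ]
(-0.4217461049556732, 0.9057577848434448, (149, 379), (197, 148))
0.01940799701108827
```

```bash
python3 -m creep '[{"delta_pos":[0.0014,0,0.0003],"delta_rot":[0,0,0],"fingers":255},{"delta_pos":[0.0029,0,0.0004],"delta_rot":[0,0,0],"fingers":255},{"delta_pos":[0.0044,0,0.0005],"delta_rot":[0,0,0],"fingers":255},{"delta_pos":[0.0058,0,0.0005],"delta_rot":[0,0,0],"fingers":255},{"delta_pos":[0.0073,0,0.0005],"delta_rot":[0,0,0],"fingers":255}]'; python3 arc.py 0 -.5 -1
cat > chk.py <<'E'
import sys
from h import *
C=np.array([float(v) for v in open("c.txt").read().split()])
p,r,s=tool(); v=p[:2]-C; er=v/np.linalg.norm(v); F=np.array(s["ft_force"])[:2]; ft=F@[-er[1],er[0]]
print("CHK t %.2f ang %.2f r %.4f Frad %.2f Ftan %.2f"%(s["clock"],np.degrees(np.arctan2(v[1],v[0])),np.linalg.norm(v),F@er,ft))
sys.exit(0 if abs(ft)<float(sys.argv[1]) else 1)
E
python3 -m creep '[{"delta_pos":[0.0004,0,0],"delta_rot":[0,0,0],"fingers":255}]' >/dev/null; python3 chk.py 9;python3 -m creep '[{"delta_pos":[0.0004,0,0],"delta_rot":[0,0,0],"fingers":255}]' >/dev/null; python3 chk.py 9
```

```text
clock: 11.08
ee_pos: [0.6139, -0.1227, 0.1386]
tcp_rot: [-0.462, 0.535, -0.534, 0.463]
ft_force: [5.4, 5.8, -0.4]
finger_gap: 0.0166
t 11.075 p [ 0.6139 -0.1227  0.1386] r 0.0419 ang -8.73 F [ 5.37  5.78 -0.37] Frad 4.43 Ftan(ccw+) 6.53
0.0 [0.0, 0.0001, 0.0001]
-0.5 [0.0004, 0.0001, 0.0001]
-1.0 [0.0007, 0.0001, 0.0001]
CHK t 11.20 ang -8.37 r 0.0418 Frad 5.67 Ftan -0.57
CHK t 11.32 ang -8.46 r 0.0418 Frad 6.06 Ftan 0.83
```

```bash
python3 arc.py -1 -2 -3 -4;  python3 -m creep '[{"delta_pos":[0.0007,0,0],"delta_rot":[0,0,0],"fingers":255},{"delta_pos":[0.0015,0,0],"delta_rot":[0,0,0],"fingers":255},{"delta_pos":[0.0022,0,0],"delta_rot":[0,0,0],"fingers":255},{"delta_pos":[0.003,0,0],"delta_rot":[0,0,0],"fingers":255},{"delta_pos":[0.003,0,0],"delta_rot":[0,0,0],"fingers":255}]' >/dev/null; python3 chk.py 9
```

```text
t 11.325 p [ 0.6138 -0.1224  0.1387] r 0.0418 ang -8.46 F [ 6.11 -0.07 -0.27] Frad 6.06 Ftan(ccw+) 0.83
-1.0 [0.0007, 0.0002, 0.0002]
-2.0 [0.0015, 0.0002, 0.0002]
-3.0 [0.0022, 0.0002, 0.0002]
-4.0 [0.0029, 0.0002, 0.0001]
CHK t 11.95 ang -10.78 r 0.0418 Frad 5.17 Ftan 4.88
```

```bash
python3 arc.py -1 -2 -3 -4 -5 -6
```

```text
t 11.95 p [ 0.6135 -0.1241  0.1387] r 0.0418 ang -10.78 F [ 5.99  3.83 -1.23] Frad 5.17 Ftan(ccw+) 4.88
-1.0 [0.0007, 0.0002, 0.0002]
-2.0 [0.0015, 0.0002, 0.0001]
-3.0 [0.0022, 0.0002, 0.0001]
-4.0 [0.0029, 0.0002, -0.0]
-5.0 [0.0037, 0.0002, -0.0001]
-6.0 [0.0044, 0.0002, -0.0002]
```

```bash
python3 -m creep '[{"delta_pos":[0.0012,0,0],"delta_rot":[0,0,0],"fingers":255},{"delta_pos":[0.0022,0,0],"delta_rot":[0,0,0],"fingers":255},{"delta_pos":[0.0029,0,0],"delta_rot":[0,0,0],"fingers":255},{"delta_pos":[0.0037,0,-0.0001],"delta_rot":[0,0,0],"fingers":255},{"delta_pos":[0.0044,0,-0.0002],"delta_rot":[0,0,0],"fingers":255}]' >/dev/null; python3 chk.py 9 && python3 -m creep '[{"delta_pos":[0.0012,0,0],"delta_rot":[0,0,0],"fingers":255},{"delta_pos":[0.0022,0,-0.0001],"delta_rot":[0,0,0],"fingers":255},{"delta_pos":[0.0029,0,-0.0002],"delta_rot":[0,0,0],"fingers":255},{"delta_pos":[0.0037,0,-0.0004],"delta_rot":[0,0,0],"fingers":255},{"delta_pos":[0.0044,0,-0.0006],"delta_rot":[0,0,0],"fingers":255}]' >/dev/null; python3 chk.py 9;python3 arc.py -1 -2 -3 -4 -5 -6
```

```text
CHK t 12.57 ang -15.02 r 0.0418 Frad 5.75 Ftan 6.18
CHK t 13.20 ang -19.51 r 0.0418 Frad 4.62 Ftan 6.10
t 13.2 p [ 0.6119 -0.1303  0.1388] r 0.0418 ang -19.51 F [ 6.39  4.21 -1.62] Frad 4.62 Ftan(ccw+) 6.1
-1.0 [0.0008, 0.0002, 0.0]
-2.0 [0.0015, 0.0002, -0.0002]
-3.0 [0.0022, 0.0002, -0.0003]
-4.0 [0.0029, 0.0002, -0.0005]
-5.0 [0.0036, 0.0002, -0.0007]
-6.0 [0.0043, 0.0002, -0.0009]
```

```bash
python3 -m creep '[{"delta_pos":[0.0012,0,0],"delta_rot":[0,0,0],"fingers":255},{"delta_pos":[0.0022,0,-0.0003],"delta_rot":[0,0,0],"fingers":255},{"delta_pos":[0.0029,0,-0.0005],"delta_rot":[0,0,0],"fingers":255},{"delta_pos":[0.0036,0,-0.0007],"delta_rot":[0,0,0],"fingers":255},{"delta_pos":[0.0043,0,-0.0009],"delta_rot":[0,0,0],"fingers":255}]' >/dev/null; python3 chk.py 8.5 && python3 -m creep '[{"delta_pos":[0.0012,0,-0.0002],"delta_rot":[0,0,0],"fingers":255},{"delta_pos":[0.0022,0,-0.0005],"delta_rot":[0,0,0],"fingers":255},{"delta_pos":[0.0029,0,-0.0007],"delta_rot":[0,0,0],"fingers":255},{"delta_pos":[0.0036,0,-0.001],"delta_rot":[0,0,0],"fingers":255},{"delta_pos":[0.0042,0,-0.0012],"delta_rot":[0,0,0],"fingers":255}]' >/dev/null; python3 chk.py 8.5;python3 arc.py -1 -2 -3 -4 -5 -6
```

```text
CHK t 13.82 ang -24.04 r 0.0418 Frad 5.60 Ftan 5.97
CHK t 14.45 ang -28.72 r 0.0419 Frad 5.08 Ftan 6.06
t 14.45 p [ 0.6092 -0.1364  0.1388] r 0.0419 ang -28.72 F [ 7.37  2.87 -2.83] Frad 5.08 Ftan(ccw+) 6.06
-1.0 [0.0007, 0.0002, -0.0001]
-2.0 [0.0014, 0.0002, -0.0004]
-3.0 [0.0021, 0.0002, -0.0007]
-4.0 [0.0027, 0.0002, -0.001]
-5.0 [0.0034, 0.0002, -0.0013]
-6.0 [0.0041, 0.0002, -0.0017]
```

```bash
python3 -m creep '[{"delta_pos":[0.0012,0,-0.0003],"delta_rot":[0,0,0],"fingers":255},{"delta_pos":[0.0021,0,-0.0007],"delta_rot":[0,0,0],"fingers":255},{"delta_pos":[0.0027,0,-0.001],"delta_rot":[0,0,0],"fingers":255},{"delta_pos":[0.0034,0,-0.0013],"delta_rot":[0,0,0],"fingers":255},{"delta_pos":[0.0041,0,-0.0017],"delta_rot":[0,0,0],"fingers":255}]' >/dev/null; python3 chk.py 8.5 && python3 -m creep '[{"delta_pos":[0.0012,0,-0.0004],"delta_rot":[0,0,0],"fingers":255},{"delta_pos":[0.002,0,-0.0009],"delta_rot":[0,0,0],"fingers":255},{"delta_pos":[0.0026,0,-0.0013],"delta_rot":[0,0,0],"fingers":255},{"delta_pos":[0.0033,0,-0.0016],"delta_rot":[0,0,0],"fingers":255},{"delta_pos":[0.0039,0,-0.002],"delta_rot":[0,0,0],"fingers":255}]' >/dev/null; python3 chk.py 8.5;python3 arc.py -1 -2 -3 -4 -5 -6
```

```text
CHK t 15.07 ang -30.89 r 0.0417 Frad 8.07 Ftan 17.39
CHK t 15.07 ang -30.89 r 0.0417 Frad 8.07 Ftan 17.39
t 15.075 p [ 0.6083 -0.1377  0.1389] r 0.0417 ang -30.89 F [15.86 10.78 -7.04] Frad 8.07 Ftan(ccw+) 17.39
-1.0 [0.0008, 0.0004, -0.0]
-2.0 [0.0015, 0.0004, -0.0003]
-3.0 [0.0021, 0.0003, -0.0006]
-4.0 [0.0028, 0.0003, -0.001]
-5.0 [0.0034, 0.0003, -0.0013]
-6.0 [0.0041, 0.0003, -0.0017]
```

Run:
```python
from h import *
import subprocess
for i,n in enumerate(("scene","side","wrist","scene")):
    show(n,f"stop{i}_{n}",(170,270,190,290) if n=="scene" else None,6 if n=="scene" else 1.4)
    print(subprocess.run(["python3","chk.py","9"],capture_output=True,text=True).stdout)
```

```text
CHK t 15.12 ang -30.80 r 0.0417 Frad 8.85 Ftan 17.29

this script no longer has the robotException ignored in: <_io.TextIOWrapper mode='rw' encoding='UTF-8'>
Traceback (most recent call last):
BrokenPipeError: [Errno 32] Broken pipe
```

View pics/stop0_scene.png

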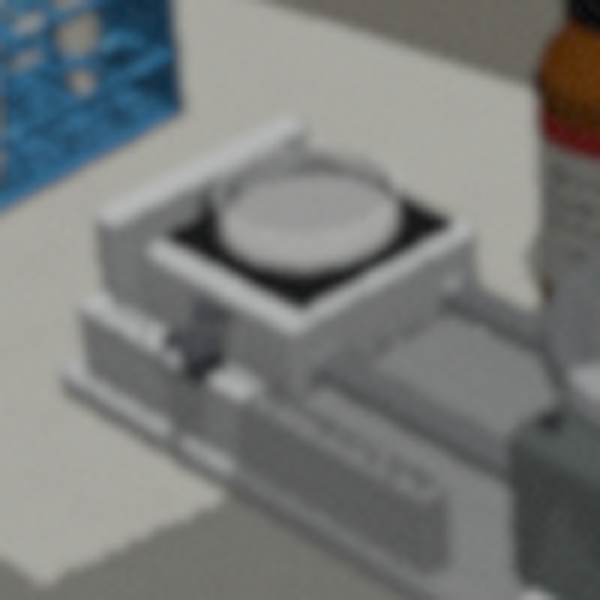

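Run:
```python
from h import *
C=np.array([float(v) for v in open("c.txt").read().split()])
for i in range(4):
    grab_frame("scene"); p,r,s=tool(); v=p[:2]-C; er=v/np.linalg.norm(v); F=np.array(s["ft_force"])[:2]
    print(s["clock"],F@[-er[1],er[0]],F@er,np.degrees(np.arctan2(v[1],v[0])))
```

```text
15.175 16.265206247196588 8.860419470005708 -30.749294183467573
15.225 16.849147476791128 8.522362022622238 -30.73614287410638
15.275 17.01686782235066 7.936788018218255 -30.73908723850344
15.325 17.38446997439309 7.580380507858067 -30.718326894239354
```

```bash
python3 - <<'E'
import cv2
im=cv2.imread("pics/w5.png"); cv2.imwrite("pics/w5z.png",cv2.resize(im[0:90,240:370],None,fx=6,fy=6,interpolation=cv2.INTER_CUBIC))
E
python3 arc.py 5 15 30 45 60 75 90 105 120
```

```text
t 15.325 p [ 0.6083 -0.1376  0.1389] r 0.0417 ang -30.72 F [15.4  11.07 -7.16] Frad 7.58 Ftan(ccw+) 17.38
5.0 [-0.0033, 0.0004, 0.0016]
15.0 [-0.0104, 0.0006, 0.0032]
30.0 [-0.0214, 0.0007, 0.0033]
45.0 [-0.032, 0.0009, 0.0006]
60.0 [-0.0415, 0.0009, -0.0048]
75.0 [-0.0494, 0.001, -0.0125]
90.0 [-0.0549, 0.001, -0.022]
105.0 [-0.0578, 0.0009, -0.0325]
120.0 [-0.0579, 0.0008, -0.0435]
```

View pics/w5z.png

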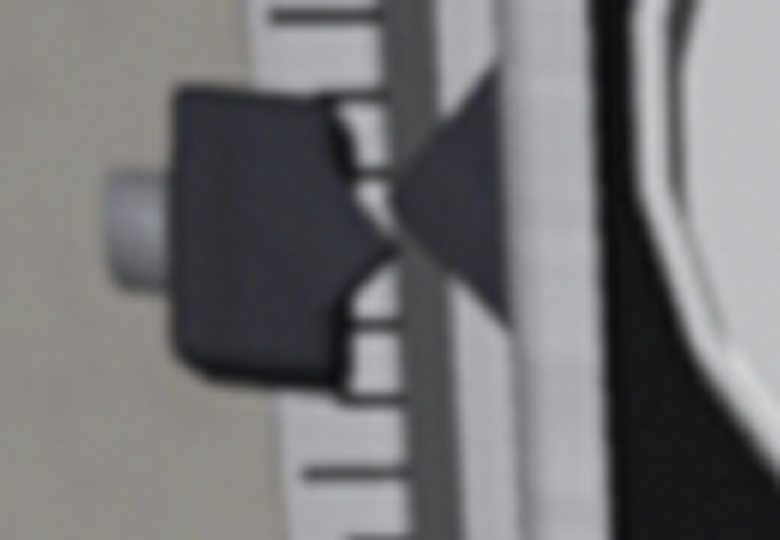

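```bash
python3 -m creep '[{"delta_pos":[-0.0015,0,0.0008],"delta_rot":[0,0,0],"fingers":255},{"delta_pos":[-0.0045,0,0.0018],"delta_rot":[0,0,0],"fingers":255},{"delta_pos":[-0.0104,0.0002,0.0032],"delta_rot":[0,0,0],"fingers":255},{"delta_pos":[-0.0158,0.0002,0.0034],"delta_rot":[0,0,0],"fingers":255},{"delta_pos":[-0.0214,0.0004,0.0033],"delta_rot":[0,0,0],"fingers":255},{"delta_pos":[-0.032,0.0005,0.0006],"delta_rot":[0,0,0],"fingers":255},{"delta_pos":[-0.0415,0.0006,-0.0048],"delta_rot":[0,0,0],"fingers":255},{"delta_pos":[-0.0494,0.0006,-0.0125],"delta_rot":[0,0,0],"fingers":255},{"delta_pos":[-0.0549,0.0006,-0.022],"delta_rot":[0,0,0],"fingers":255},{"delta_pos":[-0.0578,0.0006,-0.0325],"delta_rot":[0,0,0],"fingers":255},{"delta_pos":[-0.0579,0.0006,-0.0435],"delta_rot":[0,0,0],"fingers":255}]'
python3 - <<'E'
from h import *
show("wrist","w8",(0,100,140,300),4)
E
python3 arc.py 0 10 20 30 40 50 60 70 80 90 100 110
```

```text
clock: 16.7
ee_pos: [0.5727, -0.0745, 0.1386]
tcp_rot: [-0.459, 0.533, -0.532, 0.471]
ft_force: [6.7, -9.1, -6.2]
finger_gap: 0.0166
t 16.75 p [ 0.5715 -0.0746  0.1386] r 0.0417 ang 91.41 F [ 4.88 -5.91 -1.48] Frad -6.03 Ftan(ccw+) -4.73
0.0 [-0.0003, 0.0001, -0.0]
10.0 [0.0015, -0.0, -0.0071]
20.0 [0.0045, -0.0001, -0.0138]
30.0 [0.0086, -0.0002, -0.0199]
40.0 [0.0137, -0.0004, -0.0251]
50.0 [0.0196, -0.0005, -0.0294]
60.0 [0.0262, -0.0006, -0.0326]
70.0 [0.0333, -0.0007, -0.0346]
80.0 [0.0406, -0.0008, -0.0353]
90.0 [0.0479, -0.0009, -0.0348]
100.0 [0.055, -0.001, -0.033]
110.0 [0.0616, -0.001, -0.03]
```

View pics/w8.png

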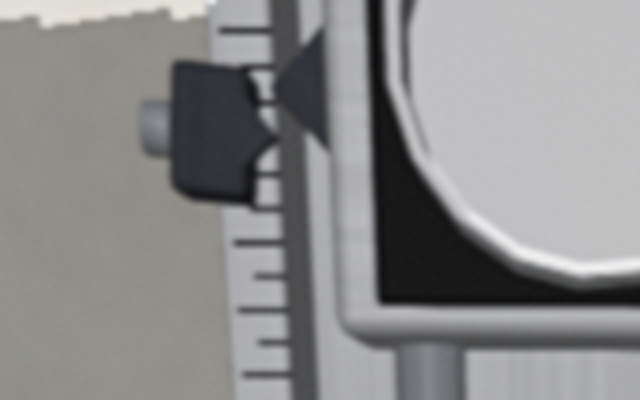

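```bash
python3 -m creep '[{"delta_pos":[0.0015,0,-0.0071],"delta_rot":[0,0,0],"fingers":255},{"delta_pos":[0.0045,0,-0.0138],"delta_rot":[0,0,0],"fingers":255},{"delta_pos":[0.0086,0,-0.0199],"delta_rot":[0,0,0],"fingers":255},{"delta_pos":[0.0137,0,-0.0251],"delta_rot":[0,0,0],"fingers":255},{"delta_pos":[0.0196,0,-0.0294],"delta_rot":[0,0,0],"fingers":255},{"delta_pos":[0.0262,-0.0002,-0.0326],"delta_rot":[0,0,0],"fingers":255},{"delta_pos":[0.0333,-0.0003,-0.0346],"delta_rot":[0,0,0],"fingers":255},{"delta_pos":[0.0406,-0.0004,-0.0353],"delta_rot":[0,0,0],"fingers":255},{"delta_pos":[0.0465,-0.0005,-0.0349],"delta_rot":[0,0,0],"fingers":255},{"delta_pos":[0.0495,-0.0005,-0.0346],"delta_rot":[0,0,0],"fingers":255},{"delta_pos":[0.0495,-0.0005,-0.0346],"delta_rot":[0,0,0],"fingers":255}]'; python3 arc.py 0
```

```text
clock: 18.12
ee_pos: [0.5302, -0.1176, 0.1383]
tcp_rot: [-0.459, 0.533, -0.532, 0.471]
ft_force: [-0.7, 3.4, 4.9]
finger_gap: 0.017
t 18.125 p [ 0.5302 -0.1176  0.1383] r 0.0423 ang -178.2 F [-0.75  3.39  4.92] Frad 0.64 Ftan(ccw+) -3.41
0.0 [-0.0001, -0.0002, 0.0003]
```

```bash
python3 -m creep '[{"delta_pos":[0,0,0],"delta_rot":[0,0,0],"fingers":200},{"delta_pos":[0,0,0],"delta_rot":[0,0,0],"fingers":150},{"delta_pos":[0,0,0],"delta_rot":[0,0,0],"fingers":80},{"delta_pos":[0,0,0],"delta_rot":[0,0,0],"fingers":0},{"delta_pos":[0,0,0],"delta_rot":[0,0,0],"fingers":0},{"delta_pos":[0,0,0],"delta_rot":[0,0,0],"fingers":0},{"delta_pos":[0,-0.03,0],"delta_rot":[0,0,0],"fingers":0},{"delta_pos":[0,-0.08,0],"delta_rot":[0,0,0],"fingers":0},{"delta_pos":[-0.03,-0.1,0.015],"delta_rot":[0,0,0],"fingers":0},{"delta_pos":[-0.08,-0.1,0.03],"delta_rot":[0,0,0],"fingers":0},{"delta_pos":[-0.12,-0.1,0.03],"delta_rot":[0,0,0],"fingers":0},{"delta_pos":[-0.12,-0.1,0.03],"delta_rot":[0,0,0],"fingers":0}]'
python3 - <<'E'
from h import *
p,r,s=tool(); print(s["clock"],p); show("wrist","w9",up=1.4)
im=cv2.imread("pics/w9.png");
E
```

```text
clock: 19.62
ee_pos: [0.575, -0.0006, 0.2404]
tcp_rot: [-0.46, 0.533, -0.53, 0.473]
ft_force: [0.2, -1.6, -0.7]
finger_gap: 0.0855
19.625 [ 5.74985744e-01 -5.64998379e-04  2.40357236e-01]
```

View pics/w9.png

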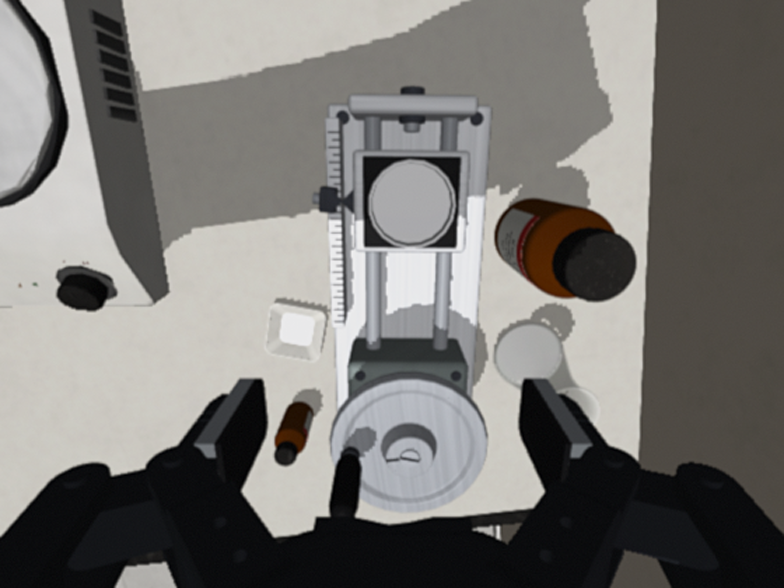

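```bash
python3 -m creep '[{"delta_pos":[0.005,0.02,-0.02],"delta_rot":[0,0,0],"fingers":0},{"delta_pos":[0.01,0.05,-0.035],"delta_rot":[0,0,0],"fingers":0},{"delta_pos":[0.015,0.06,-0.035],"delta_rot":[0,0,0],"fingers":0},{"delta_pos":[0.015,0.06,-0.035],"delta_rot":[0,0,0],"fingers":0}]'
python3 - <<'E'
from h import *
p,r,s=tool(); print(s["clock"],p); show("wrist","w10",(20,220,200,400),3.5); show("wrist","w10f",up=1.4)
c=cam("wrist")
E
```

```text
clock: 20.18
ee_pos: [0.5392, -0.0134, 0.1797]
tcp_rot: [-0.46, 0.533, -0.531, 0.471]
ft_force: [0.4, -0.3, 1.0]
finger_gap: 0.0857
20.175 [ 0.53923329 -0.01340598  0.17969253]
```

View pics/w10.png

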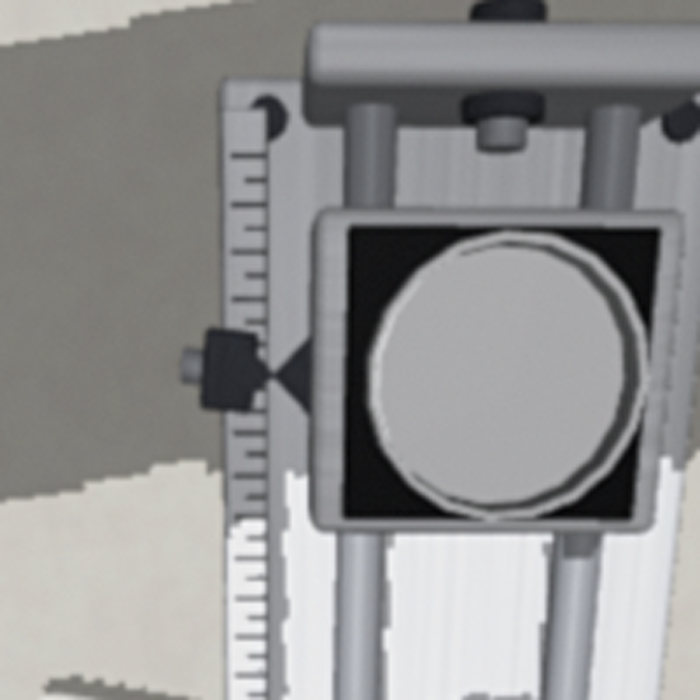

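View pics/w10f.png

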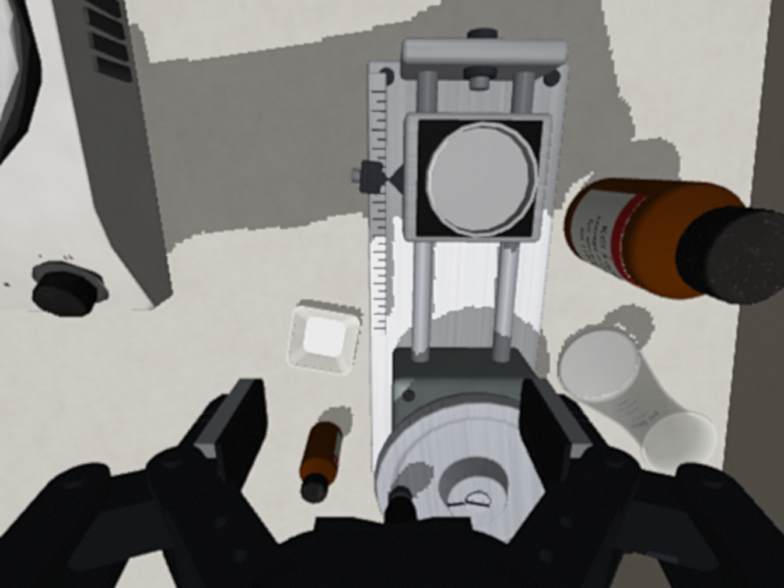

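Run:
```python
from h import *
c=cam("wrist"); f,cx,cy,T=c
p,r,s=tool(); M=r.as_matrix(); Tt=np.eye(4);Tt[:3,:3]=M.T@T[:3,:3];Tt[:3,3]=M.T@(T[:3,3]-p)
T2=np.eye(4);T2[:3,:3]=R.from_quat([-0.46,.533,-.53,.473]).as_matrix();T2[:3,3]=[0.575,-.0006,.2404]
c2=(f,cx,cy,T2@Tt)
h=atz(c2,452/1.4,350/1.4,.107); u=atz(c2,449/1.4,409/1.4,.111); W=(atz(c2,377/1.4,409/1.4,.102)+atz(c2,510/1.4,411/1.4,.102))/2;W2=(atz(c2,440/1.4,331/1.4,.102)+atz(c2,445/1.4,487/1.4,.102))/2
print(h,u,W,W2)
for k in(u,W): d=h-k; print(np.degrees(np.arctan2(d[1],d[0]))%360,np.linalg.norm(d[:2]))
S=cam("scene");D=cam("side")
show("scene","s11",(150,310,200,360),4);show("side","d11",(150,310,200,360),4)
```

```text
[ 0.53163536 -0.10878636  0.107     ] [ 0.57231316 -0.10902478  0.111     ] [ 0.57285882 -0.11401119  0.102     ] [ 0.57275985 -0.11036774  0.102     ]
179.66418984310735 0.04067850353006764
172.7766173300263 0.041553252625560554
```

View pics/s11.png

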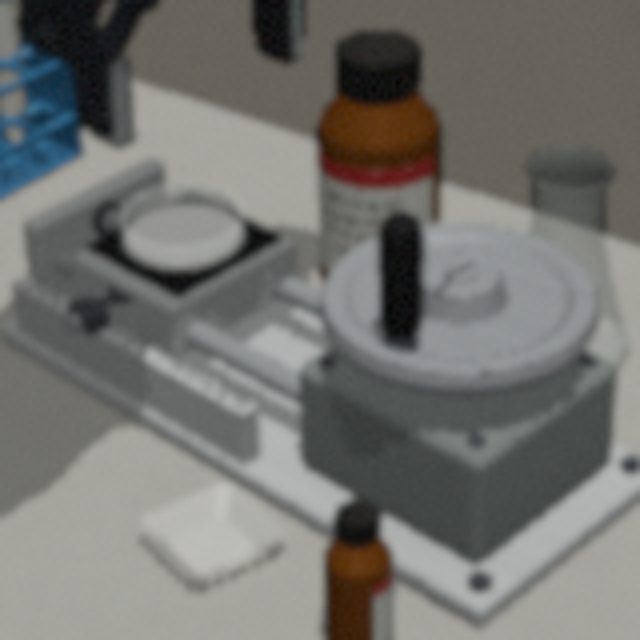

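View pics/d11.png

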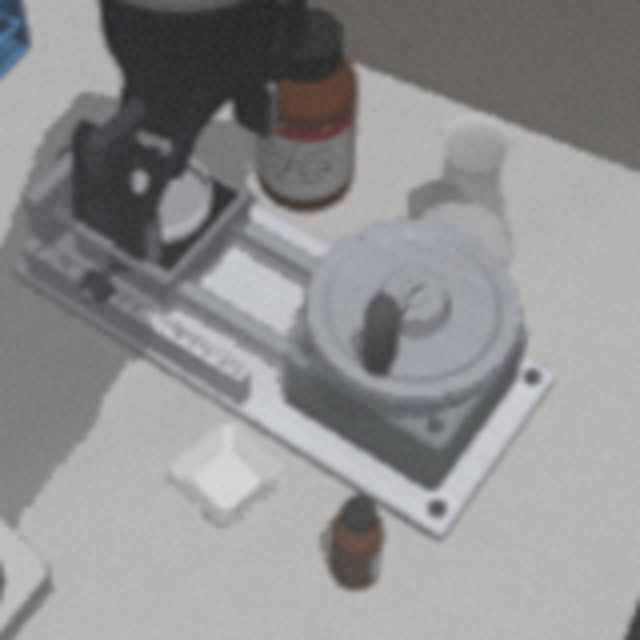

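Run:
```python
from h import *
S=cam("scene");D=cam("side")
px=[(150+275/4,200+401/4),(150+335/4,200+381/4)]
P=tri([S,D],px);print(P)
g=[trace("scene","handle")[0],trace("side","handle")[0]]
print([(e["centre"],e["score"]) for e in g],tri([S,D],[e["centre"] for e in g]), sensors.sense()["clock"])
for a in(165,170,175,181.8,190):
    q=[.5718+.042*np.cos(np.radians(a)),-.117+.042*np.sin(np.radians(a)),.135]; print(a,np.round(proj(S,q),1),np.round(proj(D,q),1))
q=[.5995,-.1466,.135];print(np.round(proj(S,q),1),np.round(proj(D,q),1))
```

```text
[ 0.5272596  -0.11808895  0.13513101]
[([218.1, 302.2], 0.8), ([235.3, 296.8], 0.7)] [ 0.52273133 -0.12388565  0.14057118] 20.475
165 [215.4 294.8] [229.7 290.9]
170 [216.4 296.4] [230.8 292.4]
175 [217.2 298.2] [231.7 294. ]
181.8 [218.2 300.9] [232.7 296.3]
190 [219.2 304.4] [233.7 299.2]
[203.8 340.1] [212.2 323.8]
```

Run:
```python
from h import *
print(sensors.sense()["ft_force"]); print(bot.hand_in())
```

```text
[ 1.01734478  0.89654535 -0.32918142]
the job is handed in; nothing more can be done
None
```

The job is handed in at about 20.5 s of the 64 s allowed; no verdict is reported.

- **Stop:** I gripped the freely revolving grip and wound the wheel clockwise, past the index, onto the stop screw. The measured tangential force at the grip rose steeply from about 6 N to 16.3–17.4 N, a little over the 15 N asked for. I held it there for about 0.25 s. Force was read only at the end of each move and during the hold; the highest reading was 17.4 N.
- **Return:** I wound back anticlockwise about 212° to a grip angle of about 182°. Two camera estimates had put the right angle at 181° and 186°. I released with the jaws opening across the direction of turning and moved the arm clear.
- **Pointer:** In the close wrist-camera picture after release, the pointer and index tips were level to within about 0.5 mm.
- **Play:** The fixed cameras put the grip at about 180–185°, so it did not visibly spring back on release. I could not read the collar's zero line because the wheel hides it. That the play is taken up is therefore inferred from the anticlockwise finish under drive load.
- **Disagreements:** The wrist-camera readings of the grip's angle spread from 173° to 180° within its calibration error. One wrist-camera estimate of the carriage travel (about 17 mm) disagreed with the wheel angle (19–22 mm), and I set it aside.
- **Bystanders:** In the last pictures the flask, both bottles and the weighing boat look unmoved and upright. I checked this by eye only. The arm touched nothing at hand-in, and the force reading was about 1 N, which is noise level.

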